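# Unbolt the gate and load the sample rod

### The arm

A 6-joint arm with a two-finger parallel gripper is mounted at the origin on a cart in front of the work surface, level with it; the furniture and walls round the work are solid. World frame = base frame: x ahead of the robot, y to its left, z up, the work surface at z = 0. Lengths are in mm, angles in rad, forces in N, time in s.
With the tool pointing down it reaches from about 350 to 725 mm from the base axis. Payload 4.3 kg.
Tool frame: the origin (TCP) lies on the centre line of the jaws, within the pads' length; the fingertips stand 11 mm ahead of it and the grasp point (between the pads) lies 8 mm behind it; z points along the fingers, y is the line along which they close (so a half turn about z gives the same grasp; the last joint's range is limited). The gripper opens to 85 mm and grips with 20 to 120 N. Pads are 22 mm wide; open, the fingers measure 114 mm over their backs; the gripper's body (76 mm by 85 mm) begins 54 mm behind the grasp point. The pads swing forward as they close: fully open they stand 13 mm farther back than shut.
Start: joints at [-1.386, 0.377, 0.081, 1.274, 0, 1.46], TCP at [167.076, -550.228, 242.329] pointing down, gripper open.
Joint ranges: [-2.72, 2.72], [-0.84, 1.66], [-1.02, 1.22], [-1.77, 2.12], [-1.37, 1.28], [-3.14, 3.14]. Speed limits (rad/s): [2.57, 2.57, 3.14, 3.14, 3.14, 3.14].

### API

Orientations are given as a unit quaternion [x, y, z, w].
In Python, from cell import ctrl, viewer, job gives the robot as it stands. The module is installed in compiled form; this text tells all that it offers.
- The arm moves only by the tool carry_out, never from a script. Its argument "series" is a list of rows, each a list of 3 entries, a list of its own where there are three numbers: the shift along the tool's x, y, z in m, then the turn, a rotation vector about the tool's x, y, z in degrees, then the closure in counts, from 0 (fully open) to 255 (shut). A call has 1 to 8 rows; each row shifts and turns the commanded pose from where the row before left it, along the tool's axes as they then stand; what a row does not reach is not made up. A row lasts 1/12 s, in which the tool goes at most 41.7 mm and 7.16 degrees, less where a joint would pass 70% of its speed; a pose out of reach is approached as far as the arm can. A call with a gripper value outside its range is refused whole. The fingers move at their own pace and stop on an object; "force" is the grip in N (left out, the last holds). Time passes only in rows, so rows that do not move let the fingers close. It gives the time, the measured TCP pose, the force, the opening and the grip force at its end, in the units of the state.
- ctrl.state(): the state, without advancing time (a new reading comes with each control period).
- viewer.camera(name): name is "scene" or "side" or "wrist"; returns a dict with "pixels" (420x560x3 uint8, red, green, blue), "K" (3x3 intrinsics, pixels), "camera_from_world" (4x4, takes a point from world to camera coordinates); the wrist camera has in their place "T_tool_cam" (4x4, takes a point from camera to tool coordinates, whose origin is the TCP and whose axes are the flange's). Camera axes: x right, y down, z forward; pixel columns grow to the right and rows downward; lengths in mm; the calibration is good to about 2 mm. The wrist camera is an equidistant fisheye: a pixel r from the principal point sees the ray r / f radians off the axis. A picture is of the moment at which its call begins: read the wrist's pose just before it. There is no depth.
- job.finish_job(): hands the job in; it is judged then, once.
The state is a dict: "clock": time; "qpos": joint angles; "dq": joint speeds; "joint_torque": joint torques, N m; "eef_pos": TCP position; "tool_rot": TCP orientation; "wrist_force": force on the tool from outside, world axes, zero at the start; "moment": the same for the moment, N m; "gripper_width": opening from 0.0 (shut) to 1.0 (fully open); "grip_force": force on a finger pad.
Only numpy, scipy, OpenCV 4.12 (cv2) and the standard library are available. Lean on these libraries where they do the work, as an engineer would, in place of code of your own. Each camera call takes 0.05 s, during which the arm holds its last target. There are 200 camera calls.

### The job

Load the sample rod into the sample port: first draw the locking bolt back so that the gate is free, and swing the gate wide open to its stop. Then draw the rod out of its storage sleeve by its shaft, lay it flat on the bench and let go of it, take it again by its flat black handle and slide it nose first into the port until it is fully home and the side plunger has snapped into its groove. Finally swing the gate fully shut behind the handle, leaving the bolt drawn back and the other things on the bench where they are.

Things in the scene. Friction and masses are not known exactly. Their poses are not given: they have to be found in the camera images.
- sample_port: Port fixed to the bench: grey base plate 210 x 245 x 10 mm (x -105 to 105, y -145 to 100) with a bored aluminium block at x 15 to 100, 62 mm wide, 68 mm high. Origin: on the bench under the bore axis, x 105 mm behind the plate's near edge; +x = insertion direction (away from the robot), +y left, z up. The level bore runs along +x at y = 0.
- bore_mouth (a point): Centre of the bore at its mouth (port x = 15), 45 mm above the bench. The bore is square, 21 x 21 mm. A flared ring in front of the mouth stands out 10 mm and widens to 31 mm.
- bore_end (a point): Centre of the bore's back wall, 70 mm beyond the mouth (port x = 85); the rod's nose touches it when home.
- plunger_tip (a point): Tip of the spring plunger in the bore's +y side, 51 mm beyond the mouth: a ball nose of 12 mm diameter that stands 6 mm into the bore and yields sideways at 3 to 6 N; sliding the rod past it takes under 12 N.
- plunger (a joint): Plunger travel, m: 0 standing out; about 0.0025 or more while the rod's nose pushes it back; under 0.0015 when it has snapped into the rod's groove.
- gate (a joint): Gate angle, rad: 0 shut, 2.0 at its open stop; stays where left (friction 0.08 N m, about 1 N at the knob). Opening swings the knob toward the robot (port -x), then toward port +y. Vertical hinge axis through gate_hinge. Locked near 0 (play under 0.1 rad) until the bolt is drawn by 25 mm. The rod's way in is clear only beyond about 1.5.
- gate_hinge (a point): On the gate's vertical hinge axis, port frame x = -70, y = 65 mm, at the arm's mid height of 45 mm.
- gate_knob (a point): Top centre of the gate's upright black knob, 18 mm in diameter, 62 to 100 mm above the bench, 90 mm from the hinge axis; can be pinched from above. It stands on the arm, a steel bar 12 mm wide, 112 mm long, 38 to 52 mm above the bench; shut, the arm points to port -y and crosses the bore axis at port x = -70.
- bolt (a joint): Bolt travel, m: 0 (shot, tongue in front of the gate arm's tip) to 0.035 (drawn back, toward port -y). Friction 1.5 N; stays where it is left.
- bolt_knob (a point): Top centre of the upright black knob on the bolt, 18 mm in diameter, from 60 to 100 mm above the bench; with the bolt shot it stands 65 mm to the port -y side of the shut gate's knob.
- rod: Loose rod, 0.15 kg, 138 mm long: flat black handle 60 long, 24 wide, 18 mm high (x -30 to 30) and round steel shaft, 18 mm in diameter (x 30 to 108), with tapered nose and a groove at x 82 to 95. Origin: centre of the handle's underside; x toward the nose, z up; axis 9 mm above the origin. Home, the handle's rear end is at port x = -53, its front 8 mm off the block.
- rod_nose (a point): Tip of the rod's nose, on its axis.
- rod_shaft (a point): On the rod's axis, mid of the shaft, 65 mm from the origin toward the nose.
- sleeve: Storage sleeve fixed to the bench: aluminium cover 70 x 44 x 28 mm high without a floor, shut at its -x end, open at +x (35 mm from the origin), inside 36 wide and 24 high, small feet to 35 mm each side. Origin: centre, on the bench. At the start the rod's handle lies under it on the bench, the shaft sticking out along sleeve +x.
- cup: White-lidded clear specimen cup, 61 mm in diameter, 70 mm high, a bystander right of the port. Origin: centre of underside.
- dish: Petri dish, 90 mm in diameter, 15 mm high, a bystander. Origin: centre of underside.
- lab_timer: Small lab timer lying flat, 66 x 72 x 16 mm, a bystander left of the sleeve. Origin: centre of underside.
There are look-alikes about, which are no part of the job. Several things look just like the sleeve: the one meant starts farthest from the robot's base.

How it is judged:
By the outcome, as a careful person would: the job done as asked, in the order asked, and still so for the second after the job is handed in, with the robot touching nothing.
It also fails if it takes over 72 s, if anything falls off the work surface, if the arm or the gripper's body presses on something with over 40 N, if the wrist force passes 120 N, or if a joint passes its speed limit or range.

## Working session

There is one attempt and no reset: what is moved stays moved. The work goes in short steps, Python scripts to look and compute and a tool call to move; the robot and the scene stay as the last step left them, time stands still between calls to the robot, and variables do not carry over. Pictures are saved under pics/ and viewed, at most 10 in all, crops included, and the job is handed in when it is done.

Besides the shell and the picture viewer there is one more tool, called after "Request:" as name(argument=value, ...) on one line, values as JSON. carry_out: Moves the arm, as the interface text tells. Its arguments: {"type":"object","properties":{"series":{"type":"array"},"force":{"type":"number"}},"required":["series"]}

```bash
mkdir -p pics; python3 - <<'E'
from cell import ctrl,viewer,job
import cv2,numpy as np
s=ctrl.state();print(s)
for n in ["scene","side"]:
    c=viewer.camera(n);cv2.imwrite(f"pics/{n}0.png",c["pixels"][:,:,::-1]);print(n,c["K"],c["camera_from_world"])
    np.savez(f"{n}.npz",**c)
c=viewer.camera("wrist");print(c["K"],c["T_tool_cam"]);cv2.imwrite("pics/wrist0.png",c["pixels"][:,:,::-1])
E
```

```text
{'clock': 0.0, 'qpos': array([-1.38631170e+00,  3.78091882e-01,  7.96146293e-02,  1.27442109e+00,
        1.17283612e-05,  1.46051563e+00]), 'dq': array([ 0.00047731, -0.0019862 , -0.0002314 ,  0.00071597,  0.00071574,
       -0.00043625]), 'joint_torque': array([ 1.38108174e-05, -4.63610673e+01,  2.69870389e+01,  2.08019488e-02,
        8.71541602e-06,  6.48482143e-06]), 'eef_pos': array([ 166.94631703, -549.55252779,  241.34006037]), 'tool_rot': array([ 9.89158276e-01,  1.46849587e-01, -3.31253825e-05, -1.05050243e-03]), 'wrist_force': array([0.53026341, 0.34037293, 0.21290643]), 'moment': array([ 0.02414988, -0.01063775,  0.01184728]), 'grip_force': 0.0, 'gripper_width': 0.9975530517799479}
scene [[417.98954811   0.         270.8275843 ]
 [  0.         417.98954811 208.26088395]
 [  0.           0.           1.        ]] [[-8.56664335e-01 -5.15821012e-01  7.40955293e-03  4.77989301e+02]
 [-4.42750885e-01  7.27787846e-01 -5.23733239e-01  2.60356380e+02]
 [ 2.64760026e-01 -4.51944173e-01 -8.51850100e-01  1.21928106e+03]
 [ 0.00000000e+00  0.00000000e+00  0.00000000e+00  1.00000000e+00]]
side [[401.8136934    0.         275.39203578]
 [  0.         401.8136934  208.92850027]
 [  0.           0.           1.        ]] [[-9.98772525e-01  4.87390542e-02 -8.82882448e-03  5.14801135e+02]
 [ 3.03824935e-02  4.62050877e-01 -8.86332833e-01  3.24865785e+01]
 [-3.91196579e-02 -8.85513123e-01 -4.62964535e-01  1.15874182e+03]
 [ 0.00000000e+00  0.00000000e+00  0.00000000e+00  1.00000000e+00]]
[[325.1922621    0.         277.9700992 ]
 [  0.         325.1922621  210.34593473]
 [  0.           0.           1.        ]] [[ 1.04111428e-03 -9.53878336e-01 -3.00191666e-01  7.71446436e+01]
 [ 9.99999456e-01  1.01165248e-03  2.53572429e-04 -5.12115116e-01]
 [ 6.18123959e-05 -3.00191767e-01  9.53878870e-01 -1.31000244e+02]
 [ 0.00000000e+00  0.00000000e+00  0.00000000e+00  1.00000000e+00]]
```

View pics/scene0.png

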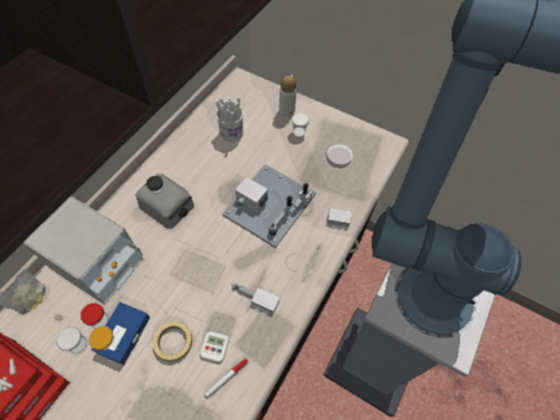

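View pics/side0.png

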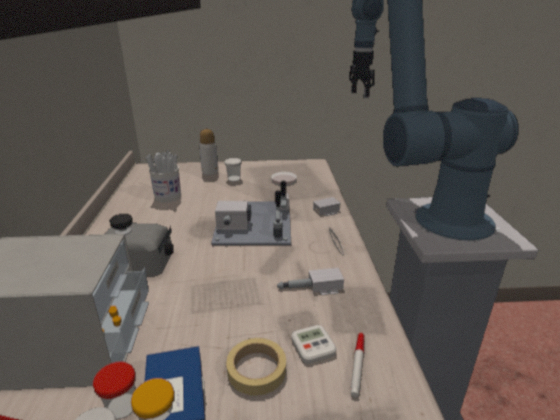

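Scene view: port with plate centred about (270,205), its block at (250,192), knobs at about (272,229), (290,200), (305,188). Sleeve look-alikes are at (265,301), with a shaft sticking out toward (235,288), and at (340,217). The first should be the farther one; I'll compute the positions and enlarge a crop.

```bash
cat > h.py <<'E'
import numpy as np,cv2
from scipy.spatial.transform import Rotation as R
def ray(c,u,v):
    T=c["camera_from_world"];d=np.linalg.inv(c["K"])@[u,v,1];Rt=T[:3,:3].T
    return -Rt@T[:3,3],Rt@d
def plane(c,u,v,z):
    o,d=ray(c,u,v);return o+d*(z-o[2])/d[2]
def proj(c,p):
    q=c["camera_from_world"][:3,:3]@np.asarray(p,float)+c["camera_from_world"][:3,3];q=c["K"]@q;return q[:2]/q[2]
def tri(a,ua,b,ub):
    o1,d1=ray(a,*ua);o2,d2=ray(b,*ub);A=np.stack([d1,-d2],1);t=np.linalg.lstsq(A,o2-o1,rcond=None)[0]
    p,q=o1+t[0]*d1,o2+t[1]*d2;return (p+q)/2,np.linalg.norm(p-q)
E
python3 - <<'E'
from h import *
s=dict(np.load("scene.npz"));d=dict(np.load("side.npz"))
for n,u,v,z in [("sleeveA",265,301,28),("sleeveB",340,217,28),("shaftA",235,288,9)]: print(n,plane(s,u,v,z).round(),np.hypot(*plane(s,u,v,z)[:2]).round())
a=cv2.resize(s["pixels"][155:320,215:355],None,fx=3.5,fy=3.5,interpolation=cv2.INTER_CUBIC)[:,:,::-1]
cv2.imwrite("pics/a.png",a)
b=cv2.resize(d["pixels"][170:300,205:355],None,fx=4.5,fy=4.5,interpolation=cv2.INTER_CUBIC)[:,:,::-1]
cv2.imwrite("pics/b.png",b)
E
```

```text
sleeveA [413. 274.  28.] 495.0
sleeveB [353. -85.  28.] 363.0
shaftA [512. 280.   9.] 583.0
```

View pics/a.png

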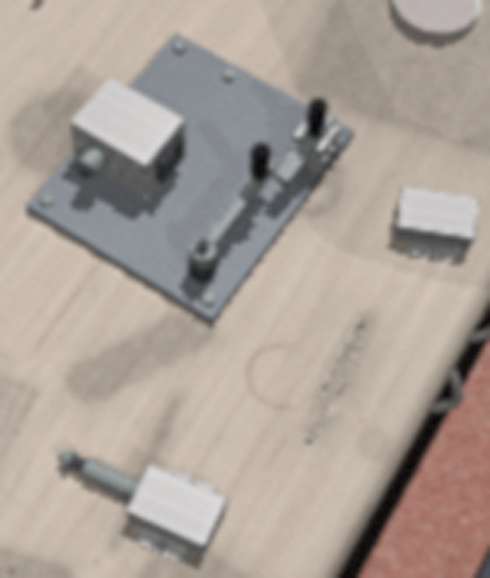

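View pics/b.png

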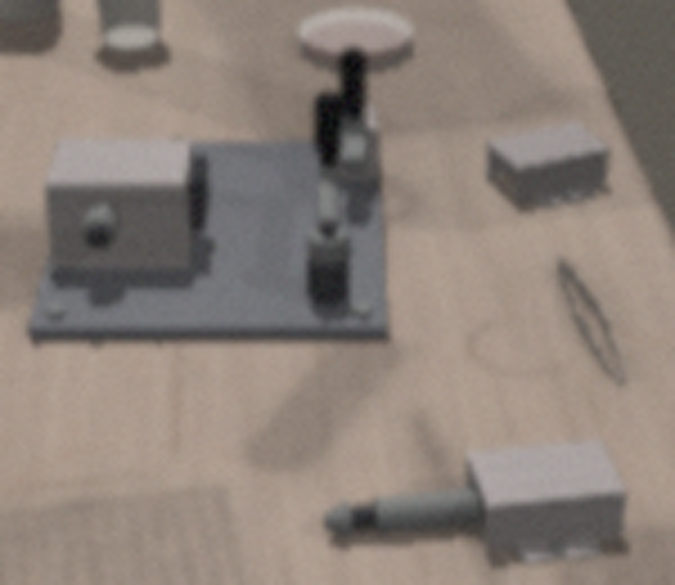

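Crop a: the rod's shaft with grooved nose (70,460) comes out of the sleeve whose roof is at (175,505). That is scene (265,301), 495 mm from the base. The other look-alike (436,215) is empty and only 363 mm away, so sleeve A is the one meant. Plate corners in crop a: (352,130), (213,320), (30,210), (180,37). Gate knob top is at (261,148), bolt knob top at (317,102), and the hinge at (204,250).

```bash
cat > fit.py <<'E'
from h import *
s=dict(np.load("scene.npz"));d=dict(np.load("side.npz"))
A=lambda x,y:(215+(x+.5)/3.5-.5,155+(y+.5)/3.5-.5)
B=lambda x,y:(205+(x+.5)/4.5-.5,170+(y+.5)/4.5-.5)
P=[]
for (x,y),l in zip([(353,130),(213,321),(29,210),(179,37)],[(-105,-145),(-105,100),(105,100),(105,-145)]): P.append((l,plane(s,*A(x,y),10)[:2]))
for (x,y),l in zip([(388,330),(30,328)],[(-105,100),(105,100)]): P.append((l,plane(d,*B(x,y),10)[:2]))
L=np.array([p[0] for p in P],float);W=np.array([p[1] for p in P])
def fit(L,W):
    l=L-L.mean(0);w=W-W.mean(0);th=np.arctan2((l[:,0]*w[:,1]-l[:,1]*w[:,0]).sum(),(l*w).sum())
    M=np.array([[np.cos(th),-np.sin(th)],[np.sin(th),np.cos(th)]]);o=W.mean(0)-M@L.mean(0);return th,o,W-(L@M.T+o)
th,o,r=fit(L,W);print("port",th,o,r.round(1).tolist())
print("gateknob",tri(s,A(261,146),d,B(328,97)),"bolt",tri(s,A(317,101),d,B(352,53)))
M=R.from_euler('z',th).as_matrix()[:2,:2]
print("pred",M@[-70,-25]+o,M@[-70,-90]+o)
# sleeve roof z=28
P=[((155,463),(35,-22)),((225,493),(-35,-22)),((206,547),(-35,22)),((128,510),(35,22))]
th2,o2,r2=fit(np.array([p[1] for p in P],float),np.array([plane(s,*A(*p[0]),28)[:2] for p in P]));print("sleeve",th2,o2,r2.round(1).tolist())
Q=[((468,455),(35,-22)),((598,445),(-35,-22)),((625,492),(-35,22)),((486,508),(35,22))]
th3,o3,r3=fit(np.array([p[1] for p in Q],float),np.array([plane(d,*B(*p[0]),28)[:2] for p in Q]));print("sleeve side",th3,o3,r3.round(1).tolist())
print("nose",tri(s,A(66,459),d,B(333,520)),plane(s,*A(66,459),9))
E
python3 fit.py
```

```text
port -0.055354017472019554 [576.75293208  -0.74829632] [[4.7, -1.5], [1.9, -2.1], [-4.6, -0.3], [-4.9, 1.6], [3.1, 2.9], [-0.3, -0.6]]
gateknob (array([508.62752127, -28.02692419,  95.97793855]), np.float64(2.8429803026391354)) bolt (array([489.54132525, -96.21492548,  95.3862599 ]), np.float64(3.392679808190621))
pred [505.47700321 -21.8372025 ] [501.88082922 -86.73764573]
sleeve 0.11487063736344487 [415.32049509 265.98496617] [[-3.1, -1.2], [4.2, -0.9], [-0.5, 1.8], [-0.5, 0.3]]
sleeve side 0.09933430347603649 [417.39615852 272.31339418] [[-1.6, 0.3], [1.9, 2.8], [0.3, -2.2], [-0.6, -0.9]]
nose (array([520.74055093, 275.48994779,   6.84052831]), np.float64(2.0377054401913055)) [519.1506743  276.51655849   9.        ]
```

The port sits near (577,-1) with yaw about -3°, and the sleeve near (416,269) with yaw about 6°. I'll turn the wrist, then fly over the port for a close look.

Request:
carry_out(series=[[[0,0,0],[0,0,-7],110],[[0,0,0],[0,0,-7],110],[[0,0,0],[0,0,-7],110],[[0,0,0],[0,0,-7],110],[[0,0,0],[0,0,-7],110],[[0,0,0],[0,0,-7],110],[[0,0,0],[0,0,-7],110],[[0,0,0],[0,0,-7],110]], force=25)

```text
clock: 0.82
eef_pos: [167.0, -549.9, 241.9]
tool_rot: [0.803, 0.596, 0.0, -0.0]
wrist_force: [-0.4, 1.6, -0.4]
gripper_width: 0.568
grip_force: 0.0
```

Request:
carry_out(series=[[[0,0,0],[0,0,-7],110],[[0,0,0],[0,0,-7],110],[[0,0,0],[0,0,-7],110],[[0,0,0],[0,0,-7],110],[[0,0,0],[0,0,-7],110],[[0,0,0],[0,0,-7],110],[[0,0,0],[0,0,-7],110],[[0,0,0],[0,0,-7],110]])

```text
clock: 1.48
eef_pos: [167.0, -550.0, 241.9]
tool_rot: [0.429, 0.903, 0.0, -0.0]
wrist_force: [0.4, -0.1, -0.7]
gripper_width: 0.568
grip_force: 0.0
```

Request:
carry_out(series=[[[0,0,0],[0,0,-7],110],[[0,0,0],[0,0,-7],110],[[0,0,0],[0,0,-7],110],[[0,0,0],[0,0,-7],110],[[0,0,0],[0,0,-7],110],[[0,0,0],[0,0,-7],110],[[0,0,0],[0,0,-5.9],110],[[0,0,0],[0,0,0],110]])

```text
clock: 2.15
eef_pos: [167.0, -550.0, 241.9]
tool_rot: [0.027, 1.0, 0.0, -0.0]
wrist_force: [-0.3, 1.0, -0.2]
gripper_width: 0.568
grip_force: 0.0
```

Request:
carry_out(series=[[[-0.017,0.0348,0.0014],[0,0,0],110],[[-0.017,0.0348,0.0014],[0,0,0],110],[[-0.017,0.0348,0.0014],[0,0,0],110],[[-0.017,0.0348,0.0014],[0,0,0],110],[[-0.017,0.0348,0.0014],[0,0,0],110],[[-0.017,0.0348,0.0014],[0,0,0],110],[[-0.017,0.0348,0.0014],[0,0,0],110],[[-0.017,0.0348,0.0014],[0,0,0],110]])

```text
clock: 2.82
eef_pos: [318.8, -278.1, 231.0]
tool_rot: [0.03, 1.0, -0.0, 0.0]
wrist_force: [0.3, -0.9, 0.5]
gripper_width: 0.567
grip_force: 0.0
```

Request:
carry_out(series=[[[-0.017,0.0348,0.0014],[0,0,0],110],[[-0.017,0.0348,0.0014],[0,0,0],110],[[-0.017,0.0348,0.0014],[0,0,0],110],[[-0.017,0.0348,0.0014],[0,0,0],110],[[-0.017,0.0348,0.0014],[0,0,0],110],[[-0.017,0.0348,0.0014],[0,0,0],110],[[-0.017,0.0348,0.0014],[0,0,0],110],[[-0.017,0.0348,0.0014],[0,0,0],110]])

```text
clock: 3.48
eef_pos: [470.3, -7.5, 219.8]
tool_rot: [0.029, 1.0, -0.0, 0.0]
wrist_force: [1.0, -1.2, 0.1]
gripper_width: 0.566
grip_force: 0.0
```

Request:
carry_out(series=[[[0,0,0],[0,0,0],110],[[0,0,0],[0,0,0],110],[[0,0,0],[0,0,0],110]])

```text
clock: 3.73
eef_pos: [469.4, -9.6, 219.7]
tool_rot: [0.028, 1.0, -0.0, -0.0]
wrist_force: [-0.8, -0.2, -0.4]
gripper_width: 0.567
grip_force: 0.0
```

```bash
cat >> h.py <<'E'
def snap(name):
    from cell import ctrl,viewer
    s=ctrl.state();c=viewer.camera("wrist")
    T=np.eye(4);T[:3,:3]=R.from_quat(s["tool_rot"]).as_matrix();T[:3,3]=s["eef_pos"]
    w={"pixels":c["pixels"],"K":c["K"],"W":T@c["T_tool_cam"]}
    np.savez(name+".npz",**w);cv2.imwrite(f"pics/{name}.png",c["pixels"][:,:,::-1]);print(s["clock"],s["eef_pos"].round(1),s["tool_rot"].round(4),s["gripper_width"]);return w
def wray(w,u,v):
    K=w["K"];x,y=u-K[0,2],v-K[1,2];r=np.hypot(x,y);t=r/K[0,0]
    d=np.array([np.sin(t)*x/r,np.sin(t)*y/r,np.cos(t)]);return w["W"][:3,3],w["W"][:3,:3]@d
def wp(w,u,v,z):
    o,d=wray(w,u,v);return (o+d*(z-o[2])/d[2])[:2]
def wproj(w,p):
    q=w["W"][:3,:3].T@(np.asarray(p,float)-w["W"][:3,3]);r=np.hypot(q[0],q[1]);t=np.arctan2(r,q[2])
    return w["K"][:2,2]+w["K"][0,0]*t*q[:2]/r
def fit(L,W):
    L=np.asarray(L,float);W=np.asarray(W,float)
    l=L-L.mean(0);w=W-W.mean(0);th=np.arctan2((l[:,0]*w[:,1]-l[:,1]*w[:,0]).sum(),(l*w).sum())
    M=np.array([[np.cos(th),-np.sin(th)],[np.sin(th),np.cos(th)]]);o=W.mean(0)-M@L.mean(0);return th,o,W-(L@M.T+o)
E
python3 - <<'E'
from h import *
w=snap("w1");a=cv2.imread("pics/w1.png");cv2.imwrite("pics/w1b.png",cv2.resize(a,(784,588),interpolation=cv2.INTER_CUBIC))
E
```

```text
3.7333 [469.4  -9.6 219.7] [ 2.850e-02  9.996e-01 -3.000e-04 -5.000e-04] 0.5667401829842346
```

View pics/w1b.png

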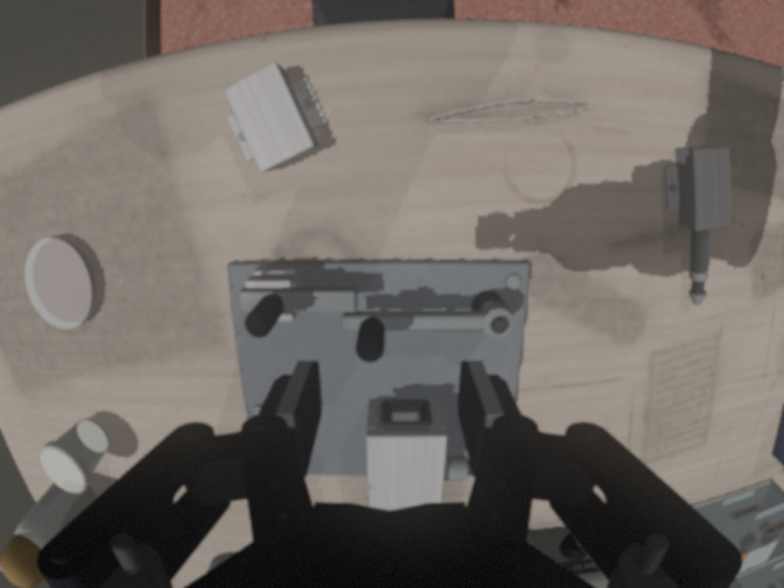

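Wrist view (1.4x): plate near corners at (229,262) and (530,262), gate knob at (370,338), bolt knob at (264,315), hinge at (498,321), ring and bore at (406,411), block top near edge at v≈433 from 367 to 446. Sleeve A and the rod are at (708,187), nose at (697,300).

```bash
cat > m1.py <<'E'
from h import *
w=dict(np.load("w1.npz"));g=cv2.cvtColor(w["pixels"],cv2.COLOR_RGB2GRAY)
def blob(u,v,r,t):
    m=np.zeros_like(g);u,v=int(u/1.4),int(v/1.4);m[v-r:v+r,u-r:u+r]=(g[v-r:v+r,u-r:u+r]<t)*255
    cs=cv2.findContours(m,cv2.RETR_EXTERNAL,cv2.CHAIN_APPROX_NONE)[0];c=max(cs,key=cv2.contourArea)[:,0].astype(float);return c
for n,u,v in [("gate",370,338),("bolt",264,315)]:
    for t in (35,50):
        c=blob(u,v,18,t);(cx,cy),ax,an=cv2.fitEllipse(c.astype(np.float32));print(n,t,(cx,cy),ax,an,c.min(0),c.max(0))
# plate edges
def edge(p0,p1,nrm,lo=-6,hi=6,n=40):
    out=[]
    for k in np.linspace(.06,.94,n):
        p=np.array(p0)*(1-k)+np.array(p1)*k;q=[p+np.array(nrm)*x for x in np.arange(lo,hi+.1,.5)]
        val=cv2.remap(cv2.GaussianBlur(g,(3,3),0).astype(np.float32),np.array([[a[0] for a in q]],np.float32),np.array([[a[1] for a in q]],np.float32),1)[0]
        d=np.abs(np.diff(val));i=d.argmax()
        if d[i]>4: out.append(q[i]*.5+q[i+1]*.5)
    return np.array(out)
for n,p0,p1,nr in [("near",(229/1.4,262/1.4),(530/1.4,262/1.4),(0,1)),("right(+y)",(530/1.4,262/1.4),(524/1.4,365/1.4),(1,0)),("left(-y)",(229/1.4,262/1.4),(240/1.4,385/1.4),(1,0))]:
    e=edge(p0,p1,nr);P=np.array([wp(w,*x,10) for x in e])
    for _ in range(4):
        vx,vy,x0,y0=cv2.fitLine(P.astype(np.float32),cv2.DIST_HUBER,0,.01,.01).ravel();r=(P-[x0,y0])@[-vy,vx];P=P[abs(r)<max(1.5,2*np.std(r))]
    print(n,len(P),"dir",np.arctan2(vy,vx),"pt",x0,y0,r.std())
print("bore ring centre z45",wp(w,406/1.4,411/1.4,45))
print("block edge",wp(w,367/1.4,433/1.4,68),wp(w,446/1.4,433/1.4,68))
for c in [(229,262),(530,262)]: print(wp(w,c[0]/1.4,c[1]/1.4,10))
print("sleeve roof",[wp(w,a/1.4,b/1.4,28).round(1).tolist() for a,b in [(689,147),(729,147),(733,229),(692,229)]],"nose",wp(w,697/1.4,303/1.4,9))
E
python3 m1.py
```

```text
Traceback (most recent call last):
  File "m1.py", line 8, in <module>
    c=blob(u,v,18,t);(cx,cy),ax,an=cv2.fitEllipse(c.astype(np.float32));print(n,t,(cx,cy),ax,an,c.min(0),c.max(0))
                                   ~~~~~~~~~~~~~~^^^^^^^^^^^^^^^^^^^^^^
cv2.error: OpenCV(4.12.0) /io/opencv/modules/imgproc/src/shapedescr.cpp:361: error: (-201:Incorrect size of input array) There should be at least 5 points to fit the ellipse in function 'fitEllipseNoDirect'
```

```bash
sed -i 's/(35,50)/(60,75)/' m1.py; python3 m1.py; python3 -c "
from h import *
g=cv2.cvtColor(np.load('w1.npz')['pixels'],cv2.COLOR_RGB2GRAY);print(g[226:256:2,252:278:2]);print(g[208:244:2,174:206:2])"
```

```text
gate 60 (264.534423828125, 242.20228576660156) (18.35346221923828, 32.115684509277344) 7.59165620803833 [255. 226.] [274. 257.]
gate 75 (263.8572998046875, 237.19842529296875) (33.74931716918945, 35.46827697753906) 6.93332052230835 [246. 223.] [281. 257.]
bolt 60 (188.8131561279297, 224.9581756591797) (17.694377899169922, 34.36165237426758) 37.731266021728516 [176. 210.] [202. 239.]
bolt 75 (189.99009704589844, 223.82394409179688) (19.14077377319336, 40.012123107910156) 39.99981689453125 [175. 207.] [205. 240.]
near 38 dir 1.5146505 pt 470.98254 -3.1758337 0.4903205989888498
right(+y) 34 dir -0.06593489 pt 519.2951 101.018326 0.7830634528636967
left(-y) 29 dir -0.04846402 pt 510.56357 -142.48363 0.5226346570763739
bore ring centre z45 [585.38832362  -2.24972946]
block edge [588.99250296 -32.24610053] [592.84143821  26.80731385]
[ 465.52540934 -137.35206735]
[479.17987853 102.38332953]
sleeve roof [[382.6, 239.5], [378.7, 286.4], [450.6, 296.6], [450.9, 246.4]] nose [524.76445074 277.78954049]
[[ 96  96  95  97  96  81  59  52  61  68  74  73  74]
 [118 119 119 111  77  49  39  36  40
[... 1240 characters left out ...]
  42  40  41  41  43  65  74]
 [110  99  64  47  46  44  43  42  44  41  41  39  42  77 110 112]
 [107  70  51  48  47  45  45  41  42  43  42  40  63 127 148 148]
 [ 99  56  47  50  51  50  46  41  44  41  40  47  96 137 143 141]
 [ 93  53  50  50  49  50  49  44  43  42  42  62 104 115 117 117]
 [ 93  56  50  48  49  50  44  45  43  43  53  91 108 110 111 110]
 [104  68  50  49  48  48  47  45  44  47  76 104 109 110 111 109]
 [109  89  56  48  46  48  47  45  42  66 101 110 109 111 110 111]
 [111 107  86  54  48  46  47  47  63  98 109 109 109 110 110 109]
 [111 110 107  92  79  68  71  80  98 107 110 111 109 110 110 110]
 [111 109 111 110 109 106 107 109 111 110 110 111 110 110 110 110]]
```

```bash
python3 - <<'E'
from h import *
w=dict(np.load("w1.npz"));th=-.0563;M=np.array([[np.cos(th),-np.sin(th)],[np.sin(th),np.cos(th)]]);o=np.array([576.2,-1.6])
W=lambda x,y:M@[x,y]+o
for n,c in [("gate",W(-70,-25)),("bolt",W(-70,-90))]:
    ring=lambda z:np.array([wproj(w,[c[0]+9*np.cos(a),c[1]+9*np.sin(a),z]) for a in np.linspace(0,6.28,60)])
    q=np.vstack([ring(100),ring(62)]);print(n,c,q.min(0).round(1),q.max(0).round(1),"top",ring(100).mean(0).round(1),"base",ring(62).mean(0).round(1))
L=[(-35,-22),(-35,22),(35,22),(35,-22)]
S=[(382.6,239.5),(378.7,286.4),(450.6,296.6),(450.9,246.4)]
print(fit(L,S))
E
```

```text
gate [504.90415329 -22.62147097] [253.6 223.5] [275.2 258.3] top [264.2 248.8] base [265.8 232.5]
bolt [501.24658623 -87.51848325] [179.5 223.2] [208.1 257.1] top [189.5 247.8] base [199.2 232. ]
(np.float64(0.09778178003887998), array([415.7  , 267.225]), array([[-0.41496183, -2.41317905],
       [-0.0194163 ,  0.69700148],
       [ 2.21496183,  4.06317905],
       [-1.7805837 , -2.34700148]]))
```

```bash
python3 - <<'E'
from h import *
from scipy.optimize import least_squares
w=dict(np.load("w1.npz"))
def ext(c,zb):
    q=np.array([wproj(w,[c[0]+9*np.cos(a),c[1]+9*np.sin(a),z]) for z in (100,zb) for a in np.linspace(0,6.28,60)]);return np.r_[q.min(0),q.max(0)]
for n,o,c0 in [("gate",[255,226,274.5,257.5],(505,-22)),("bolt",[175.5,209.5,202.5,239.5],(489,-90))]:
    r=least_squares(lambda c:ext(c,60)-o,c0);print(n,r.x,r.fun.round(1))
E
```

```text
gate [506.08291322 -22.33565405] [-1.  -2.1  1.1  2. ]
bolt [486.06035538 -90.01223913] [-1.5 -1.8  1.6  1.8]
```

Request:
carry_out(series=[[[-0.0071,-0.0264,0.01],[0,0,0],110],[[-0.0071,-0.0264,0.01],[0,0,0],110],[[-0.0071,-0.0264,0.01],[0,0,0],110],[[0,0,0.03],[0,0,0],110],[[0,0,0.03],[0,0,0],110],[[0,0,0.03],[0,0,0],110],[[0,0,0.021],[0,0,0],110],[[0,0,0],[0,0,0],110]])

```text
clock: 4.45
eef_pos: [482.1, -90.3, 74.9]
tool_rot: [0.03, 1.0, 0.001, -0.004]
wrist_force: [-1.5, -0.0, 0.3]
gripper_width: 0.571
grip_force: 0.0
```

Request:
carry_out(series=[[[0,0,0],[0,0,0],255],[[0,0,0],[0,0,0],255],[[0,0,0],[0,0,0],255],[[0,0,0],[0,0,0],255],[[0,0,0],[0,0,0],255],[[0,0,0],[0,0,0],255]], force=30)

```text
clock: 4.95
eef_pos: [487.8, -90.5, 80.7]
tool_rot: [0.028, 1.0, -0.001, 0.001]
wrist_force: [-2.6, -1.3, 6.8]
gripper_width: 0.201
grip_force: 29.8
```

Request:
carry_out(series=[[[0,-0.006,0],[0,0,0],255],[[0,-0.006,0],[0,0,0],255],[[0,-0.006,0],[0,0,0],255],[[0,-0.006,0],[0,0,0],255],[[0,-0.006,0],[0,0,0],255],[[0,-0.0055,0],[0,0,0],255],[[0,0,0],[0,0,0],255],[[0,0,0],[0,0,0],255]])

```text
clock: 5.62
eef_pos: [485.9, -123.3, 80.6]
tool_rot: [0.028, 1.0, 0.002, 0.002]
wrist_force: [-0.9, 6.6, 8.5]
gripper_width: 0.194
grip_force: 30.2
```

Request:
carry_out(series=[[[0,0,0],[0,0,0],110],[[0,0,0],[0,0,0],110],[[0,0,0],[0,0,0],110],[[0,0,-0.025],[0,0,0],110],[[0,0,-0.025],[0,0,0],110],[[0,0,0],[0,0,0],110],[[0,0,0],[0,0,0],110]])

```text
clock: 6.2
eef_pos: [486.2, -126.0, 130.4]
tool_rot: [0.028, 1.0, -0.001, 0.002]
wrist_force: [0.1, -0.1, -0.4]
gripper_width: 0.571
grip_force: 0.0
```

Request:
carry_out(series=[[[-0.0035,0.0254,0],[0,0,0],110],[[-0.0035,0.0254,0],[0,0,0],110],[[-0.0035,0.0254,0],[0,0,0],110],[[-0.0035,0.0254,0],[0,0,0],110],[[0,0,0],[0,0,0],110],[[0,0,0],[0,0,0],110]])

```text
clock: 6.7
eef_pos: [503.6, -23.6, 127.8]
tool_rot: [0.027, 1.0, -0.0, -0.001]
wrist_force: [-0.4, -0.6, 0.0]
gripper_width: 0.572
grip_force: 0.0
```

Request:
carry_out(series=[[[-0.0015,0.001,0.024],[0,0,0],110],[[0,0,0.024],[0,0,0],110],[[0,0,0],[0,0,0],110],[[0,0,0],[0,0,0],255],[[0,0,0],[0,0,0],255],[[0,0,0],[0,0,0],255],[[0,0,0],[0,0,0],255],[[0,0,0],[0,0,0],255]], force=20)

```text
clock: 7.37
eef_pos: [506.5, -24.1, 81.9]
tool_rot: [0.028, 1.0, -0.0, 0.001]
wrist_force: [-1.1, -0.2, 2.8]
gripper_width: 0.203
grip_force: 21.5
```

Request:
carry_out(series=[[[0.0112,0.0007,0],[0,0,0],255],[[0.011,0.0021,0],[0,0,0],255],[[0,0,0],[0,0,0],255]])

```text
clock: 7.62
eef_pos: [484.0, -20.3, 82.0]
tool_rot: [0.028, 1.0, -0.001, 0.001]
wrist_force: [-0.1, -2.9, 0.5]
gripper_width: 0.201
grip_force: 21.4
```

Request:
carry_out(series=[[[0.0107,0.0035,0],[0,0,0],255],[[0.0102,0.0048,0],[0,0,0],255],[[0.0095,0.006,0],[0,0,0],255],[[0.0087,0.0071,0],[0,0,0],255],[[0.0077,0.0082,0],[0,0,0],255],[[0.0067,0.0091,0],[0,0,0],255],[[0.0055,0.0098,0],[0,0,0],255],[[0.0042,0.0104,0],[0,0,0],255]])

```text
clock: 8.28
eef_pos: [420.6, 40.7, 81.0]
tool_rot: [0.029, 1.0, -0.003, -0.003]
wrist_force: [-8.5, -6.2, 7.4]
gripper_width: 0.2
grip_force: 22.7
```

Request:
carry_out(series=[[[0.0029,0.0109,0],[0,0,0],255],[[0.0015,0.0111,0],[0,0,0],255],[[0.0001,0.0112,0],[0,0,0],255],[[-0.0013,0.0112,0],[0,0,0],255],[[-0.0027,0.0109,0],[0,0,0],255],[[-0.004,0.0105,0],[0,0,0],255],[[-0.002,0.0035,0],[0,0,0],255],[[0,0,0],[0,0,0],255]])

```text
clock: 8.95
eef_pos: [430.0, 108.3, 80.7]
tool_rot: [0.028, 1.0, -0.005, -0.003]
wrist_force: [-10.8, -13.9, 11.8]
gripper_width: 0.2
grip_force: 23.7
```

Request:
carry_out(series=[[[0,0,0],[0,0,0],110],[[0,0,0],[0,0,0],110],[[0,0,0],[0,0,0],110],[[0,0,-0.025],[0,0,0],110],[[0,0,-0.025],[0,0,0],110]])

```text
clock: 9.37
eef_pos: [432.5, 111.8, 130.5]
tool_rot: [0.028, 1.0, 0.0, -0.001]
wrist_force: [1.2, 0.1, 0.1]
gripper_width: 0.572
grip_force: 0.0
```

Request:
carry_out(series=[[[-0.0022,0.0316,-0.01],[0,0,0],110],[[-0.0022,0.0316,-0.01],[0,0,0],110],[[-0.0022,0.0316,-0.01],[0,0,0],110],[[-0.0022,0.0316,-0.01],[0,0,0],110],[[-0.0022,0.0316,-0.01],[0,0,-4.5],110],[[0,0,0],[0,0,-4.5],110],[[0,0,0],[0,0,0],110],[[0,0,0],[0,0,0],110]])

```text
clock: 10.03
eef_pos: [453.4, 269.1, 180.8]
tool_rot: [-0.05, 0.999, 0.0, 0.0]
wrist_force: [0.1, 0.1, -0.3]
gripper_width: 0.569
grip_force: 0.0
```

```bash
python3 - <<'E'
from h import *
w=snap("w2");a=cv2.imread("pics/w2.png");cv2.imwrite("pics/w2b.png",cv2.resize(a,(784,588),interpolation=cv2.INTER_CUBIC))
E
```

```text
10.0333 [453.4 269.1 180.8] [-5.000e-02  9.988e-01  0.000e+00  1.000e-04] 0.5688760158516567
```

View pics/w2b.png

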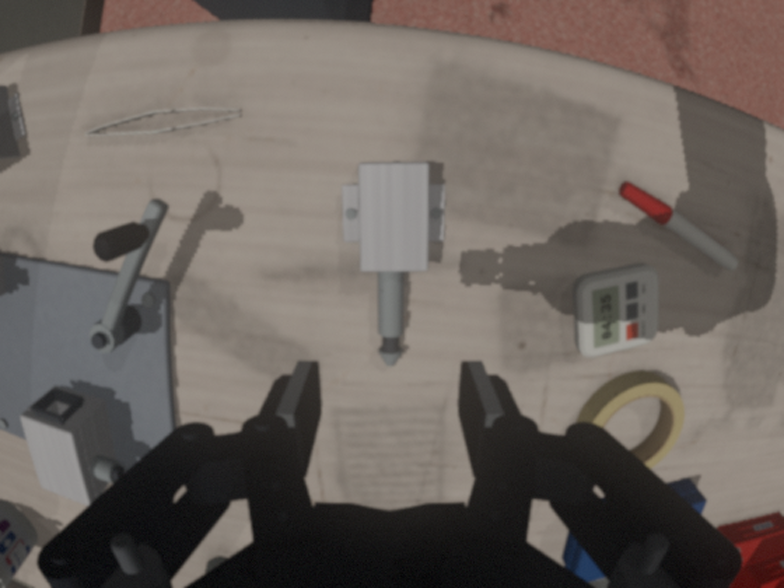

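The gate is open: its arm swings out of the plate from the hinge (105,337) to (155,210). Below the sleeve roof (395,217) the shaft runs from (391,272) to the nose (390,363), well isolated. The timer is at (617,310), clear of it.

```bash
python3 - <<'E'
from h import *
w=dict(np.load("w2.npz"));k=1.4
P=lambda u,v,z:wp(w,u/k,v/k,z).round(1)
print("sh",P(391,275,9),P(390.5,330,9),"nose",P(389.5,364,9))
S=[P(360,163,28),P(429,163,28),P(427,271,28),P(361,271,28)];L=[(-35,-22),(-35,22),(35,22),(35,-22)]
print(fit(L,S))
g=cv2.cvtColor(w["pixels"],cv2.COLOR_RGB2GRAY)
for v in (200,208,216,224,230): print(v,g[v,264:296])
E
```

```text
sh [458.  271.6] [498.6 275.4] nose [525.7 277.4]
(np.float64(0.09912136075028771), array([415.675, 269.225]), array([[ 0.47610163,  0.83058247],
       [ 0.43030328, -0.65344347],
       [-0.42610163, -0.78058247],
       [-0.48030328,  0.60344347]]))
200 [128 128 128 129 125 118 110 110 113 117 120 121 122 123 123 121 119 114
 111 107  98  91  84  80  80  86  90  98 113 127 135 138]
208 [132 132 132 131 127 119 112 109 111 114 121 123 125 125 124 123 120 116
 114 110 105  95  90  84  88  93  95  96 107 123 136 140]
216 [137 136 135 133 131 121 113 110 114 119 121 125 124 125 124 121 119 116
 113 109 105  97  89  84  87  91  94 103 119 132 135 136]
224 [139 138 137 138 135 125 115 110 114 118 122 124 125 124 124 122 119 115
 113 108 102  96  88  85  90  94  94  96 106 126 138 144]
230 [139 138 137 136 134 125 115 111 114 118 122 124 124 124 124 122 119 116
 112 108 102  95  87  84  89  94  98 108 125 139 143 142]
```

Request:
carry_out(series=[[[-0.015,0.0008,0.02],[0,0,0],110],[[-0.015,0.0007,0.02],[0,0,0],110],[[0,0,0.035],[0,0,0],110],[[0,0,0.035],[0,0,0],110],[[0,0,0.035],[0,0,0],110],[[0,0,0.0213],[0,0,0],110],[[0,0,0],[0,0,0],110],[[0,0,0],[0,0,0],110]])

```text
clock: 10.75
eef_pos: [481.9, 271.8, 13.5]
tool_rot: [-0.049, 0.999, -0.001, -0.002]
wrist_force: [0.4, -0.0, 0.8]
gripper_width: 0.573
grip_force: 0.0
```

Request:
carry_out(series=[[[0,0,0],[0,0,0],255],[[0,0,0],[0,0,0],255],[[0,0,0],[0,0,0],255],[[0,0,0],[0,0,0],255],[[0,0,0],[0,0,0],255],[[0,0,0],[0,0,0],255]], force=40)

```text
clock: 11.25
eef_pos: [483.8, 273.3, 15.9]
tool_rot: [-0.05, 0.999, -0.0, 0.001]
wrist_force: [-1.3, -1.5, 5.8]
gripper_width: 0.194
grip_force: 40.0
```

Request:
carry_out(series=[[[-0.003,0,-0.001],[0,0,0],255],[[-0.009,0,0],[0,0,0],255],[[-0.012,0,0],[0,0,0],255],[[-0.012,0,0],[0,0,0],255],[[-0.012,0,0],[0,0,0],255],[[-0.012,0,0],[0,0,0],255],[[-0.012,0,0],[0,0,0],255],[[-0.012,0,0],[0,0,0],255]])

```text
clock: 11.92
eef_pos: [565.5, 281.9, 15.9]
tool_rot: [-0.051, 0.999, 0.0, -0.002]
wrist_force: [-6.1, -1.0, 6.5]
gripper_width: 0.188
grip_force: 40.3
```

Request:
carry_out(series=[[[0,0,0],[0,0,0],255],[[0,0,0],[0,0,0],255]])

```text
clock: 12.08
eef_pos: [568.6, 282.1, 16.0]
tool_rot: [-0.05, 0.999, 0.0, 0.002]
wrist_force: [1.9, 0.8, 1.6]
gripper_width: 0.192
grip_force: 39.6
```

```bash
python3 - <<'E'
from h import *
from cell import viewer
w=snap("w3");c=viewer.camera("side");np.savez("side3.npz",**c)
a=np.hstack([cv2.imread("pics/w3.png")[50:380,80:480],cv2.resize(c["pixels"][190:320,210:370],(400,330),interpolation=cv2.INTER_CUBIC)[:,:,::-1]]);cv2.imwrite("pics/c3.png",a)
E
```

```text
12.0833 [568.6 282.1  16. ] [-5.030e-02  9.987e-01  2.000e-04  1.600e-03] 0.19164756335086613
```

View pics/c3.png

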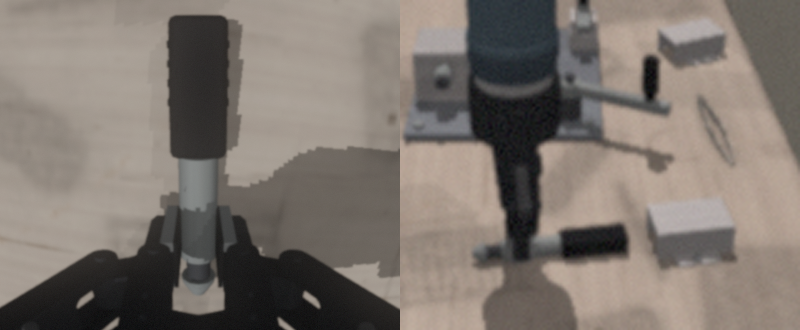

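The rod is fully drawn. In the wrist half the whole black handle (200,85) is free, and in the side half it lies clear of the sleeve (690,230). Next I lift it, turn it parallel to the port and lay it beside the plate.

Request:
carry_out(series=[[[0,0,-0.015],[0,0,0],255],[[0,-0.004,-0.015],[0,0,0],255],[[-0.0014,-0.0184,0],[0,0,0],255],[[-0.0014,-0.0184,0],[0,0,0],255],[[-0.0013,-0.0184,0],[0,0,0],255],[[-0.0013,-0.0184,0],[0,0,0],255],[[-0.0013,-0.0184,0],[0,0,4.5],255],[[0,0,0],[0,0,4.5],255]])

```text
clock: 12.85
eef_pos: [581.8, 183.5, 44.6]
tool_rot: [0.031, 1.0, -0.001, -0.001]
wrist_force: [0.3, -0.4, -1.9]
gripper_width: 0.188
grip_force: 39.4
```

Request:
carry_out(series=[[[0,0,0.008],[0,0,0],255],[[0,0,0.008],[0,0,0],255],[[0,0,0.008],[0,0,0],255],[[0,0,0.004],[0,0,0],255],[[0,0,0],[0,0,0],255],[[0,0,0],[0,0,0],255]])

```text
clock: 13.35
eef_pos: [582.1, 187.3, 16.8]
tool_rot: [0.027, 1.0, -0.0, -0.001]
wrist_force: [0.7, -0.2, -1.9]
gripper_width: 0.191
grip_force: 39.5
```

Request:
carry_out(series=[[[0,0,0.0015],[0,0,0],255],[[0,0,0],[0,0,0],255],[[0,0,0],[0,0,110],110]])

```text
clock: 13.6
eef_pos: [583.0, 187.1, 16.1]
tool_rot: [0.091, 0.996, -0.0, 0.0]
wrist_force: [-0.4, -0.6, 0.0]
gripper_width: 0.318
grip_force: 0.0
```

I mistyped a turn in that row, and it was clipped to 7.2°. The fingers were already opening. I'll undo the turn, rise, and check how the rod lies.

Request:
carry_out(series=[[[0,0,0],[0,0,0],110],[[0,0,0],[0,0,0],110],[[0,0,0],[0,0,-7.1],110],[[0,0,-0.03],[0,0,0],110],[[0,0,-0.03],[0,0,0],110],[[0.03,0,-0.01],[0,0,0],110],[[0.03,0,0],[0,0,0],110],[[0,0,0],[0,0,0],110]])

```text
clock: 14.27
eef_pos: [516.2, 190.1, 85.6]
tool_rot: [0.026, 1.0, -0.001, -0.003]
wrist_force: [-0.5, 0.3, -1.0]
gripper_width: 0.568
grip_force: 0.0
```

Request:
carry_out(series=[[[0,0,0],[0,0,0],110],[[0,0,0],[0,0,0],110]])

```text
clock: 14.43
eef_pos: [523.5, 190.4, 86.3]
tool_rot: [0.028, 1.0, 0.0, 0.001]
wrist_force: [0.4, -0.3, -0.2]
gripper_width: 0.567
grip_force: 0.0
```

```bash
python3 - <<'E'
from h import *
w=snap("w4");hsv=cv2.cvtColor(w["pixels"],cv2.COLOR_RGB2HSV);g=hsv[:,:,2]
a=cv2.imread("pics/w4.png");cv2.imwrite("pics/w4b.png",cv2.resize(a,(784,588),interpolation=cv2.INTER_CUBIC))
for t in (55,65):
  m=(g<t).astype(np.uint8)*255;cs=cv2.findContours(m,cv2.RETR_EXTERNAL,cv2.CHAIN_APPROX_NONE)[0]
  for c in cs:
    if 400<cv2.contourArea(c)<9000:
        r=cv2.minAreaRect(c);b=cv2.boxPoints(r);print(t,cv2.contourArea(c),r,[wp(w,*p,18).round(1).tolist() for p in b])
E
```

```text
14.4333 [523.5 190.4  86.3] [2.770e-02 9.996e-01 1.000e-04 6.000e-04] 0.5669552047891028
55 1006.0 ((49.131248474121094, 320.914794921875), (44.189781188964844, 34.36287307739258), 20.13630485534668) [[624.6, -79.5], [581.6, -37.6], [593.8, 9.9], [635.5, -23.8]]
55 444.5 ((112.0, 223.0), (34.0, 20.0), 90.0) [[499.7, 67.3], [500.7, 84.0], [526.1, 78.3], [525.7, 60.7]]
55 2000.0 ((280.00567626953125, 220.80015563964844), (34.38596725463867, 76.31171417236328), 1.6365771293640137) [[543.4, 179.0], [490.8, 184.1], [492.6, 205.6], [545.5, 202.3]]
55 1263.0 ((99.20309448242188, 104.0319595336914), (49.448944091796875, 34.10115432739258), 2.602562189102173) [[436.3, 53.9], [412.7, 57.9], [421.7, 97.5], [444.0, 94.2]]
65 494.0 ((546.4652099609375, 354.9969482421875), (23.226600646972656, 75.90151977539062), 5.013113498687744) [[774.2, 506.8], [636.5, 449.0], [650.6, 495.3], [808.2, 574.7]]
65 1121.0 ((48.85112762451172, 321.17877197265625), (45.72327423095703, 36.240623474121094), 20.136302947998047) [[626.3, -82.7], [580.7, -38.1], [593.3, 11.0], [637.5, -24.6]]
65 592.5 ((111.5, 224.5), (39.0, 23.0), 90.0) [[498.9, 65.7], [500.1, 85.0], [529.2, 78.4], [528.8, 57.9]]
65 2881.5 ((280.0, 216.0), (36.0, 88.0), 0.0) [[544.6, 179.1], [484.2, 183.3], [485.4, 205.7], [546.0, 203.6]]
65 1943.0 ((91.5, 103.0), (36.0, 67.0), 90.0) [[408.8, 42.1], [419.7, 97.9], [443.4, 95.7], [434.6, 39.2]]
```

View pics/w4b.png

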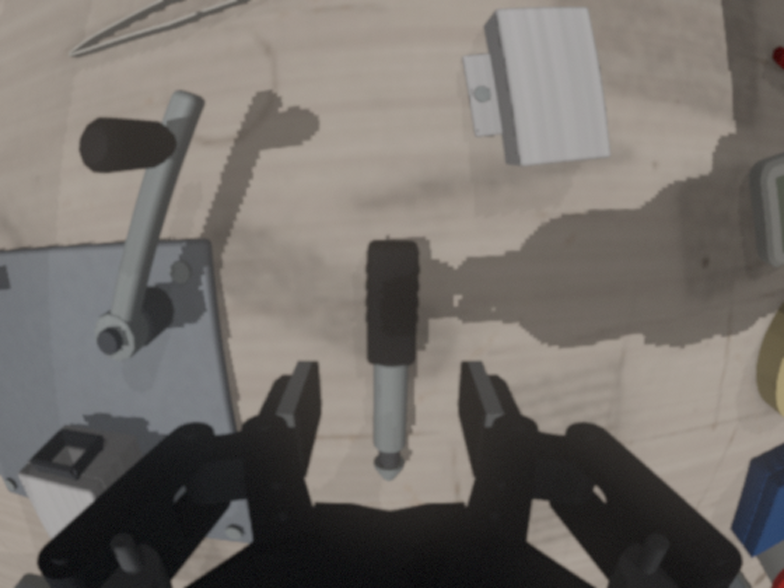

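The rod lies flat and released with its axis along (392,240)–(389,478), handle (392,302), yaw ≈ -0.053, parallel to the port. I grasp the handle at its centre (515,192.4).

Request:
carry_out(series=[[[0.0043,0.0008,0.02],[0,0,0],110],[[0.0043,0.0007,0.02],[0,0,0],110],[[0,0,0.02],[0,0,0],110],[[0,0,0.011],[0,0,0],110],[[0,0,0],[0,0,0],110],[[0,0,0],[0,0,0],110]])

```text
clock: 14.98
eef_pos: [515.0, 192.2, 14.5]
tool_rot: [0.028, 1.0, -0.0, -0.0]
wrist_force: [0.7, -0.1, 0.1]
gripper_width: 0.57
grip_force: 0.0
```

Request:
carry_out(series=[[[0,0,0],[0,0,0],255],[[0,0,0],[0,0,0],255],[[0,0,0],[0,0,0],255],[[0,0,0],[0,0,0],255],[[0,0,0],[0,0,0],255],[[0,0,0],[0,0,0],255]], force=60)

```text
clock: 15.48
eef_pos: [516.2, 192.6, 16.5]
tool_rot: [0.029, 1.0, 0.0, 0.002]
wrist_force: [-0.1, 0.1, 6.6]
gripper_width: 0.261
grip_force: 59.9
```

Request:
carry_out(series=[[[0,0,-0.015],[0,0,0],255],[[0,0,-0.03],[0,0,0],255],[[0,0,-0.03],[0,0,0],255],[[0,0,-0.015],[0,0,0],255],[[0,0,0],[0,0,0],255],[[0,0,0],[0,0,0],255]])

```text
clock: 15.98
eef_pos: [514.9, 192.4, 105.4]
tool_rot: [0.029, 1.0, 0.0, 0.001]
wrist_force: [-0.7, -0.5, -3.0]
gripper_width: 0.259
grip_force: 59.1
```

```bash
python3 - <<'E'
from h import *
w=snap("w5");g=cv2.cvtColor(w["pixels"],cv2.COLOR_RGB2GRAY)
for v in range(215,351,9): print(v,g[v,258:300].tolist())
E
```

```text
15.9833 [514.9 192.4 105.4] [2.850e-02 9.996e-01 2.000e-04 7.000e-04] 0.2589179468913834
215 [101, 88, 82, 78, 79, 78, 79, 78, 79, 78, 78, 78, 77, 77, 78, 78, 77, 78, 80, 85, 88, 91, 93, 93, 92, 92, 92, 92, 93, 94, 93, 94, 94, 93, 95, 95, 95, 95, 95, 97, 102, 114]
224 [52, 50, 52, 49, 51, 51, 49, 51, 49, 49, 49, 49, 49, 48, 48, 49, 49, 47, 47, 48, 47, 47, 48, 49, 46, 47, 47, 47, 47, 46, 46, 45, 47, 46, 46, 46, 46, 47, 46, 46, 49, 45]
233 [53, 54, 54, 52, 54, 52, 52, 53, 53, 52, 51, 50, 49, 51, 53, 51, 49, 49, 49, 48, 50, 50, 50, 48, 49, 48, 48, 47, 49, 49, 46, 47, 47, 45, 50, 47, 49, 46, 49, 47, 47, 47]
242 [50, 52, 50, 50, 50, 51, 49, 49, 49, 47, 48, 48, 46, 48, 48, 48, 48, 49, 47, 44, 46, 45, 45, 45, 47, 45, 45, 42, 45, 45, 46, 47, 45, 42, 43, 42, 42, 43, 45, 42, 44, 43]
251 [45, 46, 49, 45, 45, 46, 46, 46, 47, 45, 45, 47, 44, 45, 42, 46, 44, 43, 43, 42, 40, 39, 36, 38, 36, 39, 38, 38, 37, 37, 38, 34, 37, 38, 36, 35, 38, 35, 34, 36, 36, 35]
260 [42, 37, 38, 40, 39, 39, 38, 38, 37, 38, 39, 34, 37, 35, 36, 34, 35, 34, 36, 37, 35, 35, 35, 34, 32, 35, 36, 37, 32, 35, 34, 36, 35, 34, 35
[... 1136 characters left out ...]
 36, 34, 34, 35, 35, 36, 35, 34, 35, 36, 34, 32, 35, 33, 34, 37, 35, 34, 34, 36, 35, 36, 33, 33, 31, 40]
332 [106, 92, 79, 63, 57, 56, 56, 57, 58, 53, 46, 40, 39, 39, 38, 37, 38, 36, 37, 36, 38, 36, 35, 39, 38, 37, 38, 39, 36, 42, 42, 46, 43, 41, 43, 44, 59, 72, 83, 97, 115, 139]
341 [159, 157, 147, 131, 115, 114, 117, 121, 123, 126, 128, 130, 131, 132, 130, 130, 129, 129, 129, 130, 128, 128, 127, 124, 121, 119, 115, 113, 109, 105, 99, 94, 89, 81, 84, 108, 138, 154, 158, 159, 159, 158]
350 [162, 160, 151, 131, 115, 114, 117, 116, 114, 120, 127, 129, 131, 132, 132, 131, 129, 128, 129, 129, 128, 127, 125, 124, 120, 117, 115, 112, 108, 103, 98, 92, 85, 80, 96, 127, 147, 155, 155, 158, 158, 160]
```

Request:
carry_out(series=[[[0,0,-0.023],[0,0,0],255],[[0,0,-0.023],[0,0,0],255],[[0.0091,-0.0317,0],[0,0,0],255],[[0.0091,-0.0317,0],[0,0,0],255],[[0.0091,-0.0317,0],[0,0,0],255],[[0.0091,-0.0317,0],[0,0,0],255],[[0.0091,-0.0317,0],[0,0,0],255],[[0.0091,-0.0317,0],[0,0,0],255]])

```text
clock: 16.7
eef_pos: [446.5, 4.5, 148.8]
tool_rot: [0.028, 1.0, 0.0, -0.002]
wrist_force: [0.5, -0.7, -1.9]
gripper_width: 0.264
grip_force: 59.3
```

Request:
carry_out(series=[[[0,0,0],[0,0,0],255],[[0,0,0],[0,0,0],255],[[0,0,0],[0,0,0],255]])

```text
clock: 16.95
eef_pos: [448.1, 5.8, 149.7]
tool_rot: [0.029, 1.0, 0.0, -0.001]
wrist_force: [0.3, 0.3, -2.0]
gripper_width: 0.258
grip_force: 59.6
```

```bash
python3 - <<'E'
from h import *
w=snap("w6");a=cv2.imread("pics/w6.png")
cv2.imwrite("pics/w6b.png",cv2.resize(a[150:420,130:430],(800,720),interpolation=cv2.INTER_CUBIC)[:600])
E
```

```text
16.95 [448.1   5.8 149.7] [ 2.880e-02  9.996e-01  4.000e-04 -1.300e-03] 0.25811054362781854
```

View pics/w6b.png

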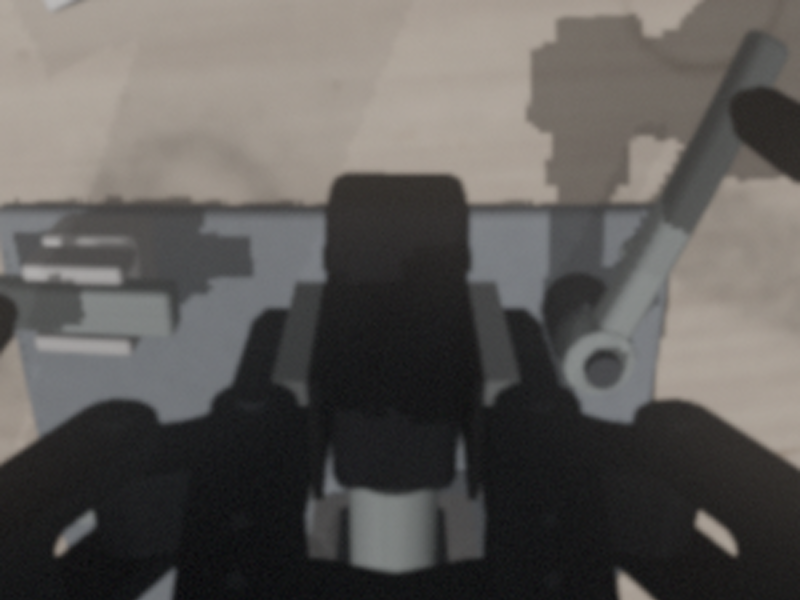

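The bolt tongue is well back from the gate's path, the rod is centred in the jaws and the way to the bore is clear. Lowering to bore height.

Request:
carry_out(series=[[[0,0,0.0243],[0,0,0],255],[[0,0,0.0243],[0,0,0],255],[[0,0,0.0243],[0,0,0],255],[[0,0,0.0243],[0,0,0],255],[[0,0,0],[0,0,0],255],[[0,0,0],[0,0,0],255],[[0,0,0],[0,0,0],255]])

```text
clock: 17.58
eef_pos: [449.8, 6.2, 54.6]
tool_rot: [0.028, 1.0, -0.0, 0.0]
wrist_force: [0.4, -0.1, -1.8]
gripper_width: 0.264
grip_force: 59.5
```

```bash
python3 - <<'E'
from h import *
from cell import ctrl,viewer
s=ctrl.state();print(s["eef_pos"],R.from_quat(s["tool_rot"]).as_matrix().round(4))
c=viewer.camera("side");d=viewer.camera("scene")
Rm=R.from_quat(s["tool_rot"]).as_matrix();n=s["eef_pos"]+Rm@[-107,0,7.5];print("nose pred",n)
P=[]
for k,q in (("side",c),("scene",d)):
    u=proj(q,n);print(k,u);x,y=int(u[0]),int(u[1]);P.append(cv2.resize(q["pixels"][y-45:y+45,x-60:x+60],(400,300),interpolation=cv2.INTER_CUBIC));
cv2.imwrite("pics/w7.png",np.hstack(P)[:,:,::-1])
E
```

```text
[449.83418507   6.17014015  54.6055866 ] [[-9.985e-01  5.560e-02  6.000e-04]
 [ 5.560e-02  9.985e-01 -1.000e-04]
 [-6.000e-04 -0.000e+00 -1.000e+00]]
nose pred [5.56673080e+02 2.22978827e-01 4.71670553e+01]
side [260.40175978 211.70245266]
scene [271.25043042 204.90413966]
```

View pics/w7.png

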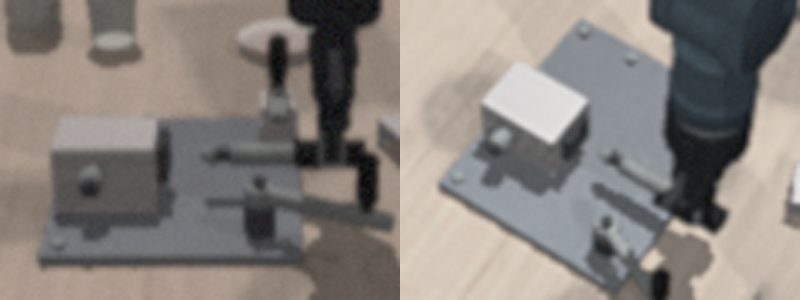

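Both views show the nose level and pointing at the ring, about 25 mm off. I trim 2 mm down and start sliding in.

Request:
carry_out(series=[[[0,-0.0006,0.002],[0,0,0],255],[[-0.008,0,0],[0,0,0],255],[[-0.008,0,0],[0,0,0],255],[[-0.008,0,0],[0,0,0],255],[[-0.008,0,0],[0,0,0],255],[[-0.008,0,0],[0,0,0],255],[[0,0,0],[0,0,0],255],[[0,0,0],[0,0,0],255]])

```text
clock: 18.35
eef_pos: [489.7, 2.5, 51.8]
tool_rot: [0.029, 1.0, -0.0, 0.0]
wrist_force: [-0.2, -0.6, -2.1]
gripper_width: 0.261
grip_force: 59.5
```

Request:
carry_out(series=[[[-0.003,0.0006,-0.0005],[0,0,0],255],[[-0.006,0,0],[0,0,0],255],[[-0.006,0,0],[0,0,0],255],[[-0.006,0,0],[0,0,0],255],[[-0.006,0,0],[0,0,0],255],[[-0.006,0,0],[0,0,0],255],[[0,0,0],[0,0,0],255]])

```text
clock: 18.93
eef_pos: [524.0, 1.1, 52.6]
tool_rot: [0.029, 1.0, -0.0, 0.001]
wrist_force: [0.7, -0.7, -2.3]
gripper_width: 0.265
grip_force: 59.5
```

Request:
carry_out(series=[[[-0.004,0,0],[0,0,0],255],[[-0.004,0,0],[0,0,0],255],[[-0.004,0,0],[0,0,0],255],[[-0.004,0,0],[0,0,0],255],[[0,0,0],[0,0,0],255],[[0,0,0],[0,0,0],255]])

```text
clock: 19.43
eef_pos: [538.2, 0.1, 52.3]
tool_rot: [0.029, 1.0, -0.0, 0.0]
wrist_force: [-0.4, -1.5, -2.3]
gripper_width: 0.259
grip_force: 59.6
```

Request:
carry_out(series=[[[-0.003,0,0],[0,0,0],255],[[-0.003,0,0],[0,0,0],255],[[-0.003,0,0],[0,0,0],255],[[-0.003,0,0],[0,0,0],255],[[0,0,0],[0,0,0],255],[[0,0,0],[0,0,0],255]])

```text
clock: 19.93
eef_pos: [550.7, -0.8, 52.4]
tool_rot: [0.029, 1.0, -0.0, 0.001]
wrist_force: [2.2, -3.2, -3.4]
gripper_width: 0.261
grip_force: 59.4
```

Request:
carry_out(series=[[[-0.002,0,0],[0,0,0],255],[[-0.001,0,0],[0,0,0],255],[[0,0,0],[0,0,0],255],[[0,0,0],[0,0,0],255]])

```text
clock: 20.27
eef_pos: [553.2, -0.6, 52.5]
tool_rot: [0.029, 1.0, -0.0, 0.0]
wrist_force: [0.9, -2.7, -3.0]
gripper_width: 0.262
grip_force: 59.6
```

Request:
carry_out(series=[[[-0.001,0,0],[0,0,0],255],[[-0.001,0,0],[0,0,0],255],[[0,0,0],[0,0,0],255],[[0,0,0],[0,0,0],255]])

```text
clock: 20.6
eef_pos: [554.9, -0.6, 52.3]
tool_rot: [0.029, 1.0, -0.0, -0.0]
wrist_force: [-1.9, -2.8, -2.0]
gripper_width: 0.26
grip_force: 59.6
```

Request:
carry_out(series=[[[-0.001,0,0],[0,0,0],255],[[0,0,0],[0,0,0],255],[[0,0,0],[0,0,0],255]])

```text
clock: 20.85
eef_pos: [555.0, -0.5, 52.1]
tool_rot: [0.029, 1.0, -0.0, -0.001]
wrist_force: [-4.3, -3.0, -1.9]
gripper_width: 0.264
grip_force: 59.7
```

Request:
carry_out(series=[[[-0.0015,0,0],[0,0,0],255],[[-0.0015,0,0],[0,0,0],255],[[0,0,0],[0,0,0],255],[[0,0,0],[0,0,0],255]])

```text
clock: 21.18
eef_pos: [555.1, -0.5, 51.3]
tool_rot: [0.029, 1.0, -0.0, -0.004]
wrist_force: [-8.2, -2.8, 0.1]
gripper_width: 0.258
grip_force: 60.0
```

The motion stalled at 555 mm with the force climbing, and the nose is at port x ≈ 85: the rod is home. Relax, release, rise and go to the gate knob.

Request:
carry_out(series=[[[0.002,0,0],[0,0,0],255],[[0,0,0],[0,0,0],110],[[0,0,0],[0,0,0],110],[[0,0,0],[0,0,0],110],[[0,0,0],[0,0,0],110]], force=20)

```text
clock: 21.6
eef_pos: [558.4, -0.2, 53.1]
tool_rot: [0.028, 1.0, 0.0, 0.001]
wrist_force: [0.5, 0.1, -0.5]
gripper_width: 0.566
grip_force: 0.0
```

Request:
carry_out(series=[[[0,0,-0.025],[0,0,0],110],[[0,0,-0.03],[0,0,0],110],[[0,0,-0.025],[0,0,0],110],[[0.0261,0.0204,0],[0,0,0],110],[[0.0261,0.0204,0],[0,0,0],110],[[0.0261,0.0204,0],[0,0,0],110],[[0.0261,0.0204,0],[0,0,0],110],[[0.0261,0.0204,0],[0,0,0],110]])

```text
clock: 22.27
eef_pos: [432.0, 109.8, 132.9]
tool_rot: [0.029, 1.0, 0.001, 0.001]
wrist_force: [-0.0, 1.0, -0.7]
gripper_width: 0.572
grip_force: 0.0
```

Request:
carry_out(series=[[[0,0,0],[0,0,0],110],[[0,0,0],[0,0,0],110],[[0,0,0],[0,0,0],110]])

```text
clock: 22.52
eef_pos: [433.7, 108.9, 133.0]
tool_rot: [0.028, 1.0, 0.0, 0.001]
wrist_force: [-0.5, 0.0, 0.3]
gripper_width: 0.566
grip_force: 0.0
```

```bash
python3 - <<'E'
from h import *
w=snap("w8");g=cv2.cvtColor(w["pixels"],cv2.COLOR_RGB2GRAY)
th=-.0563;M=np.array([[np.cos(th),-np.sin(th)],[np.sin(th),np.cos(th)]]);o=np.array([576.2,-1.6]);W=lambda x,y:M@[x,y]+o
u=wproj(w,[*W(-53,0),54]);print("pred handle rear top",u);x,y=map(int,u)
print(g[y-24:y+30:3,x-20:x+21:4])
k=wproj(w,[430.4,109,100]);print("knob top px",k);x,y=map(int,k);
for t in (45,60):
  m=np.zeros_like(g);m[y-45:y+45,x-45:x+45]=(g[y-45:y+45,x-45:x+45]<t)*255
  print([(cv2.contourArea(c),cv2.boundingRect(c)) for c in cv2.findContours(m,0,1)[0] if cv2.contourArea(c)>100])
E
```

```text
22.5167 [433.7 108.9 133. ] [2.820e-02 9.996e-01 1.000e-04 1.200e-03] 0.5664113107620915
pred handle rear top [157.2238731  328.41157817]
[[ 31  27  30  54 106 108 110 110 109  48  29]
 [ 30  28  27  29  93 109 107 106 101  35  28]
 [ 31  28  28  27  61  75  60  44  29  27  26]
 [ 30  29  23  22  23  27  27  24  26  21  27]
 [ 26  26  26  27  21  23  21  25  25  25  27]
 [ 24  25  24  25  24  26  21  23  23  25  25]
 [ 23  21  23  24  22  24  24  21  19  24  23]
 [ 23  22  22  24  22  23  19  22  19  22  20]
 [ 23  22  21  20  18  21  24  24  28  23  20]
 [ 19  21  23  25  26  25  25  27  26  24  18]
 [ 20  21  26  28  27  24  25  26  22  21  19]
 [ 17  21  28  25  23  26  23  25  24  26  20]
 [ 24  25  23  24  23  27  26  25  23  22  15]
 [ 20  21  28  26  24  22  24  30  23  22  17]
 [ 19  23  24  24  24  25  24  24  25  21  12]
 [ 20  25  26  26  26  25  27  24  23  21  11]
 [ 21  23  25  27  25  23  22  25  26  23  17]
 [ 19  21  25  23  22  24  25  26  25  22  15]]
knob top px [276.62800692 247.87456214]
[(180.5, (263, 238, 26, 23))]
[(1016.0, (262, 216, 29, 46))]
```

Request:
carry_out(series=[[[0.0035,0,0.026],[0,0,0],110],[[0,0,0.026],[0,0,0],110],[[0,0,0],[0,0,0],110],[[0,0,0],[0,0,0],255],[[0,0,0],[0,0,0],255],[[0,0,0],[0,0,0],255],[[0,0,0],[0,0,0],255],[[0,0,0],[0,0,0],255]])

```text
clock: 23.23
eef_pos: [430.5, 108.0, 81.6]
tool_rot: [0.029, 1.0, -0.001, 0.002]
wrist_force: [0.8, -5.7, 3.4]
gripper_width: 0.203
grip_force: 21.6
```

Request:
carry_out(series=[[[0.004,-0.0105,0],[0,0,0],255],[[0.0027,-0.0109,0],[0,0,0],255],[[0.0013,-0.0112,0],[0,0,0],255],[[-0.0001,-0.0112,0],[0,0,0],255],[[-0.0015,-0.0111,0],[0,0,0],255],[[-0.0029,-0.0109,0],[0,0,0],255],[[-0.0042,-0.0104,0],[0,0,0],255],[[-0.0055,-0.0098,0],[0,0,0],255]])

```text
clock: 23.9
eef_pos: [428.9, 22.9, 80.8]
tool_rot: [0.028, 1.0, 0.002, -0.001]
wrist_force: [-0.9, 3.6, 4.2]
gripper_width: 0.198
grip_force: 21.5
```

Request:
carry_out(series=[[[-0.0067,-0.0091,0],[0,0,0],255],[[-0.0077,-0.0082,0],[0,0,0],255],[[-0.0087,-0.0071,0],[0,0,0],255],[[-0.0095,-0.006,0],[0,0,0],255],[[-0.0102,-0.0048,0],[0,0,0],255],[[-0.0107,-0.0035,0],[0,0,0],255],[[-0.011,-0.0021,0],[0,0,0],255],[[0,0,0],[0,0,0],255]])

```text
clock: 24.57
eef_pos: [494.3, -22.5, 80.4]
tool_rot: [0.029, 1.0, 0.0, 0.001]
wrist_force: [-0.9, 2.9, 5.3]
gripper_width: 0.198
grip_force: 23.0
```

Request:
carry_out(series=[[[-0.0065,-0.0005,0],[0,0,0],255],[[-0.0055,0,0],[0,0,0],255],[[-0.001,0,0],[0,0,0],255],[[0,0,0],[0,0,0],255],[[0,0,0],[0,0,0],255]])

```text
clock: 24.98
eef_pos: [505.2, -23.9, 80.4]
tool_rot: [0.029, 1.0, -0.001, 0.0]
wrist_force: [-2.1, -1.9, 3.0]
gripper_width: 0.199
grip_force: 22.9
```

Request:
carry_out(series=[[[-0.0015,0,0],[0,0,0],255],[[0,0,0],[0,0,0],255],[[0,0,0],[0,0,0],255]])

```text
clock: 25.23
eef_pos: [506.3, -24.0, 80.4]
tool_rot: [0.029, 1.0, -0.001, -0.0]
wrist_force: [-2.6, -4.1, 5.9]
gripper_width: 0.203
grip_force: 23.1
```

Request:
carry_out(series=[[[-0.002,0,0],[0,0,0],255],[[-0.001,0,0],[0,0,0],255],[[0,0,0],[0,0,0],255],[[0,0,0],[0,0,0],255]])

```text
clock: 25.57
eef_pos: [508.4, -24.1, 80.4]
tool_rot: [0.029, 1.0, -0.001, -0.001]
wrist_force: [-6.7, -4.9, 8.7]
gripper_width: 0.198
grip_force: 23.4
```

Request:
carry_out(series=[[[0,0,0],[0,0,0],110],[[0,0,0],[0,0,0],110],[[0,0,0],[0,0,0],110],[[0,0,-0.03],[0,0,0],110],[[0,0,-0.035],[0,0,0],110],[[0.018,0.002,-0.036],[0,0,0],110],[[0.018,0.01,-0.036],[0,0,0],110],[[0,0,0],[0,0,0],110]])

```text
clock: 26.23
eef_pos: [476.0, -8.2, 224.1]
tool_rot: [0.028, 1.0, 0.0, 0.005]
wrist_force: [0.4, 0.5, -0.2]
gripper_width: 0.566
grip_force: 0.0
```

Request:
carry_out(series=[[[0,0,0],[0,0,0],110],[[0,0,0],[0,0,0],110],[[0,0,0],[0,0,0],110]])

```text
clock: 26.48
eef_pos: [474.1, -9.1, 216.0]
tool_rot: [0.029, 1.0, 0.0, -0.001]
wrist_force: [0.3, -0.2, -0.6]
gripper_width: 0.567
grip_force: 0.0
```

```bash
python3 - <<'E'
from h import *
from scipy.optimize import least_squares
w=snap("w9");g=cv2.cvtColor(w["pixels"],cv2.COLOR_RGB2GRAY)
th=-.0563;M=np.array([[np.cos(th),-np.sin(th)],[np.sin(th),np.cos(th)]]);o=np.array([576.2,-1.6]);W=lambda x,y:M@[x,y]+o
def ext(c,zb=60):
    q=np.array([wproj(w,[c[0]+9*np.cos(a),c[1]+9*np.sin(a),z]) for z in (100,zb) for a in np.linspace(0,6.28,60)]);return np.r_[q.min(0),q.max(0)]
for n,c0 in (("gate",(505,-22.6)),("bolt",(484.2,-124.5))):
    k=ext(c0);x,y=map(int,(k[:2]+k[2:])/2);m=np.zeros_like(g);m[y-26:y+26,x-26:x+26]=(g[y-26:y+26,x-26:x+26]<58)*255
    c=max(cv2.findContours(m,0,1)[0],key=cv2.contourArea);b=cv2.boundingRect(c);ob=np.array([b[0]-.5,b[1]-.5,b[0]+b[2]-.5,b[1]+b[3]-.5])
    r=least_squares(lambda p:ext(p)-ob,c0);print(n,"pred",k.round(1),"obs",ob,r.x.round(1),r.fun.round(1))
print("handle rear top",wproj(w,[*W(-53,0),54]),"front top",wproj(w,[*W(7,0),54]))
u,v=map(int,wproj(w,[*W(-23,0),54]));print(g[v-30:v+34:3,u-16:u+17:4])
E
```

```text
26.4833 [474.1  -9.1 216. ] [ 2.850e-02  9.996e-01  2.000e-04 -1.000e-03] 0.5671267072944909
gate pred [252.1 219.7 274.2 255.5] obs [253.5 222.5 273.5 254.5] [505.9 -22.3] [-1.  -2.   1.1  1.9]
bolt pred [134.6 204.5 167.8 237.4] obs [141.5 207.5 169.5 235.5] [ 484.9 -120.2] [-2.4 -2.5  2.5  2.5]
handle rear top [290.68592899 242.65890467] front top [289.7588246  294.62741411]
[[ 92  88  38  38  35  36  38  65  67]
 [ 96  61  37  35  35  37  35  63  66]
 [ 95  50  44  40  39  40  37  65  67]
 [104  46  42  41  40  43  39  60  66]
 [107  42  42  42  40  38  36  59  68]
 [107  48  42  40  40  38  37  68  73]
 [108  44  42  42  42  40  38  66  74]
 [108  45  40  40  42  39  36  70  74]
 [107  44  41  42  43  37  39  68  73]
 [107  45  42  43  44  40  35  71  73]
 [109  46  43  40  42  40  35  69  73]
 [108  44  41  41  42  41  37  70  73]
 [108  47  42  42  41  40  37  73  72]
 [106  49  41  41  40  41  36  72  74]
 [ 81  45  43  44  43  42  39  72  74]
 [ 52  44  43  42  43  44  40  50  68]
 [ 46  44  46  42  44  44  40  42  55]
 [ 47  44  44  42  44  41  41  40  53]
 [ 47  44  50  49  49  47  52  39  47]
 [ 48  53  69  77  80  77  73  41  45]
 [ 51  53  57  62  63  61  59  50  50]
 [ 66  63  64  65  64  64  65  63  66]]
```

The gate knob is back at its shut position, (505.9,-22.3) against (506.1,-22.3) at the start. The bolt is drawn about 33 mm by the tool's travel. The handle's front edge sits at the home position (v≈294). Nothing is being touched, so I hand in.

```bash
python3 -c "
from cell import job;print(job.finish_job())"
```

```text
the job is handed in; nothing more can be done
None
```

I handed the job in at about 26.5 s: the rod is pushed home against the bore's back wall, the gate is shut, and the bolt is left drawn back about 33 mm by tool travel (about 30 mm in the last picture); the plunger's snap is inferred from the rod's position, not read directly.

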